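# Point out the matching foot and where it goes

## Robot

A 6-joint arm with a two-finger parallel gripper is mounted at the origin on the work surface. World frame = base frame: x ahead of the robot, y to its left, z up, the work surface at z = 0. Lengths are in m, angles in rad, forces in N, time in s.
With the tool pointing down it reaches from about 0.35 to 0.975 m from the base axis. Payload 4.9 kg.
Tool frame: the origin (TCP) lies between the finger pads, 19 mm behind the fingertips; this is the grasp point; z points along the fingers, y is the line along which they close (so a half turn about z gives the same grasp; the last joint's range is limited). The gripper opens to 85 mm and grips with 20 to 120 N. Pads are 22 mm wide; open, the fingers measure 114 mm over their backs; the gripper's body (76 mm by 85 mm) begins 54 mm behind the grasp point. The pads swing forward as they close: fully open they stand 13 mm farther back than shut.
Start: joints at [1.173, 0.053, 1.613, -0, 1.476, -0.119], TCP at [0.172, 0.601, 0.25] pointing down, gripper open.
Joint ranges: [-3.01, 3.01], [-1.01, 2.22], [0.06, 2.58], [-1.02, 4.17], [0.09, 2.62], [-3.14, 3.14]. Speed limits (rad/s): [2.57, 2.57, 3.14, 3.14, 3.14, 3.14].

## Interface

Orientations are given as a unit quaternion [w, x, y, z].
In Python, from plant import monitor, vision, manip gives the robot as it stands. The module is installed in compiled form; this text tells all that it offers.
- The arm moves only by the tool arm_command, never from a script. Its argument "rows" is a list of rows, each a list of 3 entries, a list of its own where there are three numbers: the finger opening in mm, from 0 to 85.4, then the shift along the world's x, y, z in units of 30 cm (1.0 is 30 cm), then the turn, a rotation vector about the world's x, y, z in units of pi/2 rad (1.0 is pi/2 rad). In form: [[claw, [x, y, z], [wx, wy, wz]], ...]. A call has 1 to 12 rows; each row is the pose to reach, as a shift and turn from the pose commanded when the call began; what a row does not reach only later rows make up. A row lasts 1/12 s, in which the tool goes at most 41.7 mm and 7.16 degrees, less where a joint would pass 70% of its speed; a pose out of reach is approached as far as the arm can. A call with a number of a shift or a turn outside -1 to 1 is refused whole. A call with a gripper value outside its range is refused whole. The fingers move at their own pace and stop on an object; the grip force is fixed at half the most. Time passes only in rows, so rows that repeat a pose let the fingers close. It gives the time, the measured TCP pose, the force, the opening and the grip force at its end, in the units of the state.
- monitor.state(): the state, without advancing time (a new reading comes with each control period).
- vision.grab_frame(name): name is "scene" or "top" or "wrist"; returns a dict with "color" (480x640x3 uint8, red, green, blue), "z_map" (480x640 float32, m along the optical axis (not along the pixel's ray), 0 where there is no reading), "mtx" (3x3 intrinsics, pixels), "k1" (the pictures are not rectified: a ray, as slopes to the right and down, at radius r is drawn at 1 + k1 r^2 times it, then the intrinsics apply), "R" (3x3) and "t" (3): a world point X has camera coordinates R X + t. Camera axes: x right, y down, z forward; pixel columns grow to the right and rows downward; lengths in m; the calibration is good to about 2 mm. A picture is of the moment at which its call begins.
- manip.job_done(): hands the job in; it is judged then, once.
The state is a dict: "time": time; "joint_pos": joint angles; "joint_vel": joint speeds; "joint_efforts": joint torques, N m; "tool_pos": TCP position; "tool_rot": TCP orientation; "contact_force": force on the tool from outside, world axes, zero at the start; "ft_torque": the same for the moment, N m; "gripper_width": opening from 0.0 (shut) to 1.0 (fully open); "grasp_force": force on a finger pad.
Only numpy, scipy, OpenCV 4.12 (cv2) and the standard library are available. Lean on these libraries where they do the work, as an engineer would, in place of code of your own. Each camera call takes 0.05 s, during which the arm holds its last target. There are 200 camera calls.

## Task

The footstool lying upside down on the bench has lost one of its four feet: show the apprentice the repair by pointing, without touching anything. With the gripper pointing down and its fingertips about two centimetres straight above the very top of the thing, point for at least two seconds at the one loose foot that matches the three on the stool, then point in the same way at the middle of the bare metal plate where that foot belongs, and finish still pointing there; bring the fingertips close over none of the other feet on the way.

Things in the scene. Friction and masses are not known exactly. Their poses are not given: they have to be found in the camera images.
- stool: Footstool lying upside down, turned any way: a round wooden seat board, 300 mm across, 34 mm thick. On it, 97 mm from the centre and a quarter turn apart, four steel leg plates, 60 x 60 x 5 mm; three carry a turned wooden bun foot (70 mm across, 62 mm tall, sole up, 101 mm above the bench), one is bare. Origin: centre of the underside; x points to the bare plate, z up.
- bare_plate (a point): Centre of the top face of the bare steel leg plate, where its 10 mm bolt hole is, 39 mm above the bench; 97 mm from the stool's centre along the stool's x.
- fitted_foot1 (a point): Middle of the upturned sole of the fitted bun foot that is a quarter turn counter-clockwise (seen from above) from the bare plate, 101 mm above the bench.
- fitted_foot2 (a point): Middle of the upturned sole of the fitted bun foot that is straight across from the bare plate, 101 mm above the bench.
- fitted_foot3 (a point): Middle of the upturned sole of the fitted bun foot that is a quarter turn clockwise from the bare plate, 101 mm above the bench.
- foot_large_bun: Loose foot with the same shape and size as the three on the stool: a turned bun 70 mm across, 62 mm tall, standing on its sole, with a steel bolt (8 mm thick, 25 mm long) upright on its top, 87 mm over all; its origin is the centre of its underside.
- foot_small_bun: Loose foot like the one on the stool in outline but too small: a turned bun 42 mm across, 38 mm tall, standing on its sole, with the same steel bolt upright on its top, 63 mm over all; its origin is the centre of its underside.
- foot_tapered: Loose foot of the wrong shape: a plain round taper, 28 mm across at the sole and 54 mm across at the top, 100 mm tall, standing on its sole, with the same steel bolt upright on its top, 125 mm over all; its origin is the centre of its underside.
- foot_square: Loose foot of the wrong shape: a square block 58 x 58 mm, 62 mm tall, standing on its sole, with the same steel bolt upright on its top, 87 mm over all; its origin is the centre of its underside.
- foot_large_bun_top (a point): Tip of the bolt on foot_large_bun, 87 mm straight above its origin: its highest point.
- tape: Roll of paper tape, 68 mm across, 24 mm tall, lying flat near the middle of the upturned stool (other tools lie about the bench; near the stool and the loose feet none of them is taller than 90 mm); its origin is the centre of its underside.

How it is judged:
By the outcome, as a careful person would: the job done as asked, in the order asked, and still so for the second after the job is handed in, with the robot touching nothing.
It also fails if it takes over 35 s, if anything falls off the work surface, if the arm or the gripper's body presses on something with over 40 N, if the wrist force passes 120 N, or if a joint passes its speed limit or range.

## Working session

There is one attempt and no reset: what is moved stays moved. The work goes in short steps, Python scripts to look and compute and a tool call to move; the robot and the scene stay as the last step left them, time stands still between calls to the robot, and variables do not carry over. Pictures are saved under pics/ and viewed, at most 10 in all, crops included, and the job is handed in when it is done.

Besides the shell and the picture viewer there is one more tool, called after "Call:" as name(argument=value, ...) on one line, values as JSON. arm_command: Moves the arm, as the interface text tells. Shifts and turns lie within -1 to 1; 1 stands for 30 cm of shift or pi/2 rad of turn. Its arguments: {"type":"object","properties":{"rows":{"type":"array"}},"required":["rows"]}

```bash
mkdir -p pics
cat > h.py <<'E'
import numpy as np, cv2
from plant import monitor, vision, manip
def cloud(f):
    h,w=f["z_map"].shape; u,v=np.meshgrid(np.arange(w),np.arange(h))
    K=f["mtx"]; xd=(u-K[0,2])/K[0,0]; yd=(v-K[1,2])/K[1,1]
    x,y=xd.copy(),yd.copy()
    for _ in range(10):
        s=1+f["k1"]*(x*x+y*y); x,y=xd/s,yd/s
    z=f["z_map"]; P=np.stack([x*z,y*z,z],-1)
    W=(P-f["t"])@f["R"]; W[z==0]=np.nan
    return W
E
python3 - <<'E'
from h import *
for n in ("top","scene"):
    f=vision.grab_frame(n); cv2.imwrite(f"pics/{n}.png",f["color"][...,::-1]); np.savez(n+".npz",**f)
    print(n,f["k1"],(-f["R"].T@f["t"]).round(3))
s=monitor.state(); print(s["time"],s["tool_pos"],s["tool_rot"],s["gripper_width"])
E
```

```text
top -0.13084064864640504 [ 0.3   -0.023  1.159]
scene -0.12428819676407192 [ 1.126 -0.249  0.996]
0.1 [0.17181207 0.6003884  0.24889982] [-2.12429346e-04  1.38947412e-01  9.90299343e-01 -8.84625872e-04] 1.000818078845731
```

View pics/top.png

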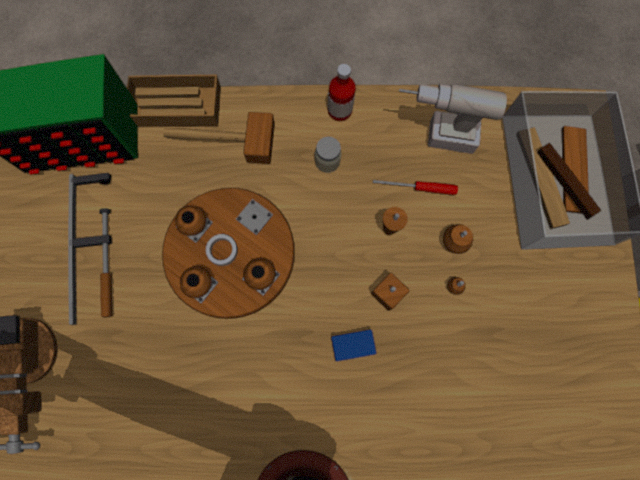

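View pics/scene.png

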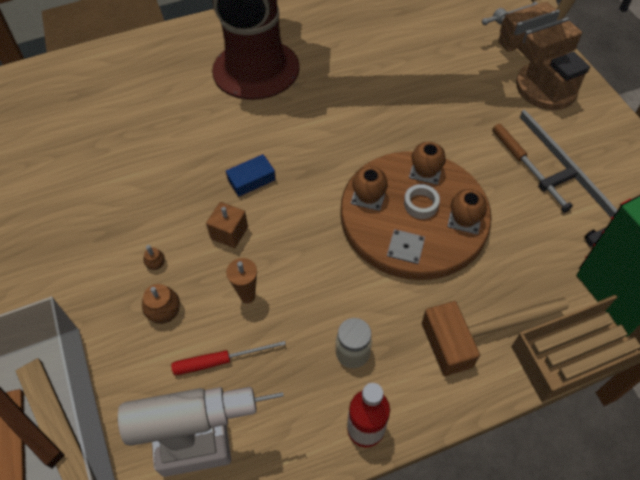

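The top view shows the bare plate at (254,216), with fitted feet at (191,220), (196,281) and (260,273). The loose feet are the large bun (459,238), tapered (395,219), square (391,290) and small bun (457,285). Next I'll measure them.

Run:
```python
from h import *
C={}
for n in ("top","scene"):
    f=dict(np.load(n+".npz")); C[n]=cloud(f)
T=C["top"]
for nm,(u,v) in dict(plate=(254,216),f1=(191,220),f2=(196,281),f3=(260,273),large=(459,238),taper=(395,219),square=(391,290),small=(457,285),bottle=(343,85),jar=(328,153),drill=(460,100)).items():
    p=T[v-25:v+26,u-25:u+26].reshape(-1,3); p=p[~np.isnan(p[:,0])]
    print(nm,T[v,u].round(3),"zmax",p[:,2].max().round(3))
def near(P,c,r): 
    P=P.reshape(-1,3); P=P[~np.isnan(P[:,0])]
    return P[np.hypot(P[:,0]-c[0],P[:,1]-c[1])<r]
def mid(p): return (((p.min(0)+p.max(0))/2).round(4),np.median(p,0).round(4),len(p))
for n,P in C.items():
    print(n)
    for nm,(u,v) in dict(f1=(191,220),f2=(196,281),f3=(260,273)).items():
        p=near(P,T[v,u],.05); print(nm,mid(p[p[:,2]>.095]))
    c=T[216,254]; p=near(P,c,.06); print("plate",mid(p[(p[:,2]>.0365)&(p[:,2]<.045)]))
    p=near(P,T[238,459],.06); print("bolt",mid(p[p[:,2]>.068]),"body",mid(p[(p[:,2]>.02)&(p[:,2]<.06)]))
    q=p[(p[:,2]>.025)&(p[:,2]<.06)]; print("ext",np.ptp(q,0).round(3))
```

```text
plate [0.617 0.108 0.033] zmax 0.059
f1 [0.591 0.236 0.098] zmax 0.104
f2 [0.459 0.219 0.1  ] zmax 0.105
f3 [0.475 0.085 0.103] zmax 0.105
large [ 0.556 -0.347  0.06 ] zmax 0.089
taper [ 0.588 -0.199  0.104] zmax 0.126
square [ 0.44  -0.188  0.08 ] zmax 0.089
small [ 0.454 -0.34   0.043] zmax 0.066
bottle [ 0.883 -0.093  0.143] zmax 0.194
jar [ 0.747 -0.06   0.085] zmax 0.089
drill [ 0.813 -0.329  0.208] zmax 0.215
top
f1 (array([0.5963, 0.2445, 0.0997]), array([0.5957, 0.2422, 0.0979]), 348)
f2 (array([0.4618, 0.2265, 0.1002]), array([0.4613, 0.2253, 0.0981]), 391)
f3 (array([0.4782, 0.0892, 0.0998]), array([0.4778, 0.09  , 0.0982]), 408)
plate (array([0.6185, 0.1078, 0.0406]), array([0.6149, 0.108 , 0.0387]), 637)
bolt (array([ 0.5636, -0.3513,  0.0791]), array([ 0.5621, -0.3509,  0.0828]), 25) body (array([ 0.5616, -0.3512,  0.0402]), array([ 0.5518, -0.3402,  0.0469]), 478)
ext [0.066 0.066 0.034]
scene
f1 (array([0.6016, 0.242 , 0.1   ]), array([0.601 , 0.2397, 0.0985]), 423)
f2 (array([0.4631, 0.2243, 0.1009]), array([0.4655, 0.2235, 0.0989]), 382)
f3 (array([0.484 , 0.0884, 0.1002]), array([0.4828, 0.0888, 0.0983]), 407)
plate (array([0.6145, 0.108 , 0.0404]), array([0.6166, 0.1076, 0.0386]), 880)
bolt (array([ 0.5638, -0.3526,  0.0805]), array([ 0.5659, -0.3524,  0.0822]), 49) body (array([ 0.5687, -0.3534,  0.04  ]), array([ 0.5839, -0.3498,  0.0446]), 738)
ext [0.062 0.069 0.035]
```

Call:
arm_command(rows=[[0,[0,0,0.05],[0,0,0]],[0,[0,0,0.15],[0,0,0]],[0,[0,0,0.25],[0,0,0]],[0,[0,0,0.35],[0,0,0]],[0,[0.03,-0.06,0.4],[0,0,0]],[0,[0.08,-0.16,0.4],[0,0,0]],[0,[0.13,-0.26,0.4],[0,0,0]],[0,[0.18,-0.36,0.4],[0,0,0]],[0,[0.23,-0.46,0.4],[0,0,0]],[0,[0.28,-0.56,0.4],[0,0,0]],[0,[0.33,-0.66,0.4],[0,0,0]],[0,[0.38,-0.76,0.4],[0,0,0]]])

```text
time: 1.1
tool_pos: [0.2863, 0.3714, 0.3712]
tool_rot: [0.0, 0.139, 0.99, 0.001]
contact_force: [1.2, 0.1, 0.2]
gripper_width: -0.002
grasp_force: 0.0
```

Call:
arm_command(rows=[[0,[0.05,-0.08,0],[0,0,0]],[0,[0.1,-0.16,0],[0,0,0]],[0,[0.15,-0.25,0],[0,0,0]],[0,[0.2,-0.33,0],[0,0,0]],[0,[0.25,-0.42,0],[0,0,0]],[0,[0.3,-0.5,0],[0,0,0]],[0,[0.35,-0.58,0],[0,0,0]],[0,[0.4,-0.67,0],[0,0,0]],[0,[0.45,-0.75,0],[0,0,0]],[0,[0.5,-0.83,0],[0,0,0]],[0,[0.55,-0.92,0],[0,0,0]],[0,[0.6,-1.0,0],[0,0,0]]])

```text
time: 2.1
tool_pos: [0.4664, 0.0712, 0.3712]
tool_rot: [0.001, 0.139, 0.99, 0.0]
contact_force: [-0.5, 1.8, 0.1]
gripper_width: 0.001
grasp_force: 0.0
```

Call:
arm_command(rows=[[0,[0.03,-0.08,0],[0,0,0]],[0,[0.06,-0.16,0],[0,0,0]],[0,[0.08,-0.25,0],[0,0,0]],[0,[0.11,-0.33,0],[0,0,0]],[0,[0.14,-0.42,0],[0,0,0]],[0,[0.17,-0.5,0],[0,0,0]],[0,[0.2,-0.58,0],[0,0,0]],[0,[0.23,-0.67,0],[0,0,0]],[0,[0.26,-0.75,0],[0,0,0]],[0,[0.28,-0.83,0],[0,0,0]],[0,[0.3,-0.92,0],[0,0,0]],[0,[0.33,-1.0,0],[0,0,0]]])

```text
time: 3.1
tool_pos: [0.5649, -0.2287, 0.3712]
tool_rot: [0.0, 0.139, 0.99, -0.0]
contact_force: [-0.1, 0.5, 0.4]
gripper_width: -0.0
grasp_force: 0.0
```

Call:
arm_command(rows=[[0,[0,-0.1,0],[0,0,0]],[0,[0,-0.2,0],[0,0,0]],[0,[0,-0.3,0],[0,0,0]],[0,[0,-0.38,0],[0,0,0]],[0,[0,-0.415,0],[0,0,0]],[0,[0,-0.415,-0.06],[0,0,0]],[0,[0,-0.415,-0.14],[0,0,0]],[0,[0,-0.415,-0.22],[0,0,0]],[0,[0,-0.415,-0.3],[0,0,0]],[0,[0,-0.415,-0.36],[0,0,0]],[0,[0,-0.415,-0.4],[0,0,0]],[0,[0,-0.415,-0.4],[0,0,0]]])

```text
time: 4.1
tool_pos: [0.564, -0.3502, 0.2467]
tool_rot: [-0.002, 0.139, 0.99, 0.002]
contact_force: [0.3, 0.4, -0.7]
gripper_width: -0.001
grasp_force: 0.0
```

Run:
```python
from h import *
from scipy.spatial.transform import Rotation as R
s=monitor.state(); print(s["time"],s["tool_pos"],s["joint_pos"])
q=s["tool_rot"]; print(R.from_quat(np.r_[q[1:],q[0]]).as_matrix()[:,2])
f=vision.grab_frame("wrist"); cv2.imwrite("pics/w1.png",f["color"][...,::-1])
P=cloud(f); p=P.reshape(-1,3); p=p[np.hypot(p[:,0]-.564,p[:,1]+.352)<.04]
for a,b in((.066,.092),(.03,.06)):
    q=p[(p[:,2]>a)&(p[:,2]<b)]; print(len(q), len(q) and (np.median(q,0),(q.min(0)+q.max(0))/2,np.ptp(q,0)))
```

```text
4.1 [ 0.56399409 -0.35017232  0.24672476] [-6.67726738e-01  1.47977757e-01  1.51630993e+00  2.32166257e-04
  1.48296707e+00 -1.96026465e+00]
[-0.00430283  0.00368757 -0.99998394]
159 (array([ 0.56036771, -0.35310834,  0.08467497]), array([ 0.56185576, -0.35365938,  0.07672984]), array([0.00937493, 0.00926034, 0.0210688 ]))
1924 (array([ 0.54698105, -0.34821987,  0.04548753]), array([ 0.56046315, -0.35366668,  0.04500845]), array([0.06474692, 0.06770819, 0.02997586]))
```

View pics/w1.png

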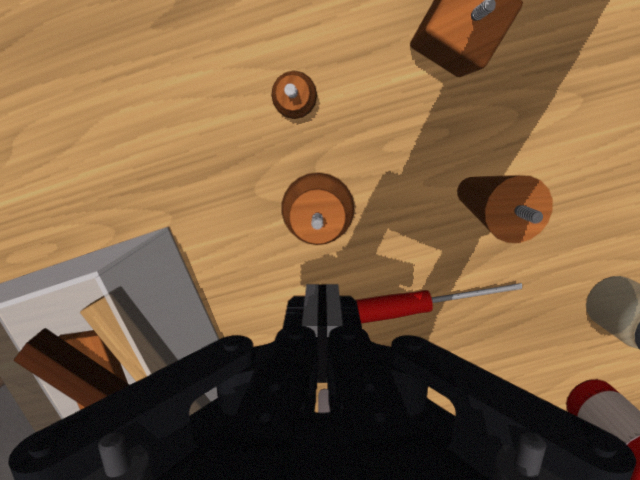

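The wrist view shows the large bun's bolt at (317,219), ahead of the shut fingertips at (321,290), which agrees with the other cameras. The bolt averages to (0.563, -0.353), so I'm descending to it.

Call:
arm_command(rows=[[0,[-0.005,-0.003,-0.06],[0,0,0]],[0,[-0.005,-0.003,-0.12],[0,0,0]],[0,[-0.005,-0.003,-0.18],[0,0,0]],[0,[-0.005,-0.003,-0.24],[0,0,0]],[0,[-0.005,-0.003,-0.29],[0,0,0]],[0,[-0.005,-0.003,-0.33],[0,0,0]],[0,[-0.005,-0.003,-0.36],[0,0,0]],[0,[-0.005,-0.003,-0.38],[0,0,0]],[0,[-0.005,-0.003,-0.4],[0,0,0]],[0,[-0.005,-0.003,-0.4],[0,0,0]],[0,[-0.005,-0.003,-0.4],[0,0,0]],[0,[-0.005,-0.003,-0.4],[0,0,0]]])

```text
time: 5.15
tool_pos: [0.5639, -0.3529, 0.1309]
tool_rot: [0.001, 0.139, 0.99, -0.0]
contact_force: [-0.8, -0.5, 0.2]
gripper_width: 0.001
grasp_force: 0.0
```

Run:
```python
from h import *
f=vision.grab_frame("wrist"); cv2.imwrite("pics/w2.png",f["color"][...,::-1])
s=monitor.state(); print(s["time"],s["tool_pos"])
P=cloud(f); p=P.reshape(-1,3); p=p[np.hypot(p[:,0]-.563,p[:,1]+.353)<.025]
for a,b in((.07,.095),(.097,.15)):
    q=p[(p[:,2]>a)&(p[:,2]<b)]; print(len(q), len(q) and (np.median(q,0),q.min(0),q.max(0)))
```

```text
5.2 [ 0.56397598 -0.35290997  0.13103413]
400 (array([ 0.55985988, -0.35294666,  0.08447715]), array([ 0.5571469 , -0.35837002,  0.0702748 ]), array([ 0.56622591, -0.34897367,  0.08738661]))
3251 (array([ 0.55404774, -0.35115832,  0.13651356]), array([ 0.54962806, -0.36422915,  0.11463572]), array([ 0.57442625, -0.33782917,  0.14999874]))
```

View pics/w2.png

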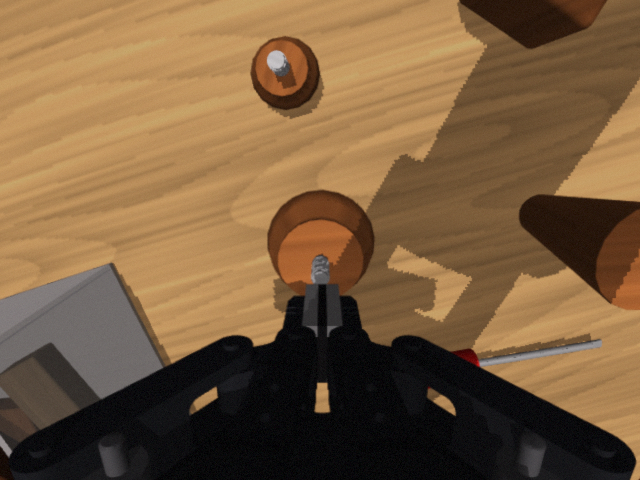

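The bolt at (320,268) is right under the fingertips at (321,290), about 25 mm below. I'll lower 5 mm and hold for about 3 s.

Call:
arm_command(rows=[[0,[0,0,-0.017],[0,0,0]],[0,[0,0,-0.017],[0,0,0]],[0,[0,0,-0.017],[0,0,0]],[0,[0,0,-0.017],[0,0,0]],[0,[0,0,-0.017],[0,0,0]],[0,[0,0,-0.017],[0,0,0]],[0,[0,0,-0.017],[0,0,0]],[0,[0,0,-0.017],[0,0,0]],[0,[0,0,-0.017],[0,0,0]],[0,[0,0,-0.017],[0,0,0]],[0,[0,0,-0.017],[0,0,0]],[0,[0,0,-0.017],[0,0,0]]])

```text
time: 6.2
tool_pos: [0.5635, -0.3525, 0.1249]
tool_rot: [-0.0, 0.139, 0.99, 0.0]
contact_force: [0.8, 0.4, 0.3]
gripper_width: -0.0
grasp_force: 0.0
```

Call:
arm_command(rows=[[0,[0,0,0],[0,0,0]],[0,[0,0,0],[0,0,0]],[0,[0,0,0],[0,0,0]],[0,[0,0,0],[0,0,0]],[0,[0,0,0],[0,0,0]],[0,[0,0,0],[0,0,0]],[0,[0,0,0],[0,0,0]],[0,[0,0,0],[0,0,0]],[0,[0,0,0],[0,0,0]],[0,[0,0,0],[0,0,0]],[0,[0,0,0],[0,0,0]],[0,[0,0,0],[0,0,0]]])

```text
time: 7.2
tool_pos: [0.5635, -0.3526, 0.1249]
tool_rot: [0.0, 0.139, 0.99, -0.0]
contact_force: [-0.4, -0.7, 0.2]
gripper_width: 0.001
grasp_force: 0.0
```

Call:
arm_command(rows=[[0,[0,0,0],[0,0,0]],[0,[0,0,0],[0,0,0]],[0,[0,0,0],[0,0,0]],[0,[0,0,0],[0,0,0]],[0,[0,0,0],[0,0,0]],[0,[0,0,0],[0,0,0]],[0,[0,0,0],[0,0,0]],[0,[0,0,0],[0,0,0]],[0,[0,0,0],[0,0,0]],[0,[0,0,0],[0,0,0]],[0,[0,0,0],[0,0,0]],[0,[0,0,0],[0,0,0]]])

```text
time: 8.2
tool_pos: [0.5635, -0.3526, 0.1249]
tool_rot: [-0.0, 0.139, 0.99, 0.0]
contact_force: [0.1, -0.0, -0.1]
gripper_width: -0.001
grasp_force: 0.0
```

Call:
arm_command(rows=[[0,[0,0,0.05],[0,0,0]],[0,[0,0,0.13],[0,0,0]],[0,[0,0,0.22],[0,0,0]],[0,[0,0,0.31],[0,0,0]],[0,[0,0,0.4],[0,0,0]],[0,[0,0,0.49],[0,0,0]],[0,[0,0,0.58],[0,0,0]],[0,[0,0,0.67],[0,0,0]],[0,[0,0,0.75],[0,0,0]],[0,[0,0,0.8],[0,0,0]],[0,[0,0.05,0.8],[0,0,0]],[0,[0,0.12,0.8],[0,0,0]]])

```text
time: 9.2
tool_pos: [0.5634, -0.3169, 0.3659]
tool_rot: [0.001, 0.14, 0.99, -0.0]
contact_force: [0.2, -0.1, 0.1]
gripper_width: 0.001
grasp_force: 0.0
```

Call:
arm_command(rows=[[0,[-0.01,0.08,0],[0,0,0]],[0,[-0.03,0.16,0],[0,0,0]],[0,[-0.05,0.25,0],[0,0,0]],[0,[-0.07,0.33,0],[0,0,0]],[0,[-0.09,0.42,0],[0,0,0]],[0,[-0.1,0.5,0],[0,0,0]],[0,[-0.08,0.58,0],[0,0,0]],[0,[-0.05,0.67,0],[0,0,0]],[0,[-0.02,0.75,0],[0,0,0]],[0,[0.02,0.83,0],[0,0,0]],[0,[0.06,0.92,0],[0,0,0]],[0,[0.1,1.0,0],[0,0,0]]])

```text
time: 10.2
tool_pos: [0.5928, -0.014, 0.3633]
tool_rot: [-0.001, 0.139, 0.99, 0.0]
contact_force: [0.2, -0.3, -0.3]
gripper_width: 0.002
grasp_force: 0.0
```

Call:
arm_command(rows=[[0,[0.02,0.1,0],[0,0,0]],[0,[0.04,0.2,0],[0,0,0]],[0,[0.06,0.3,0],[0,0,0]],[0,[0.075,0.38,0],[0,0,0]],[0,[0.075,0.415,0],[0,0,0]],[0,[0.075,0.415,-0.08],[0,0,0]],[0,[0.075,0.415,-0.17],[0,0,0]],[0,[0.075,0.415,-0.26],[0,0,0]],[0,[0.075,0.415,-0.34],[0,0,0]],[0,[0.075,0.415,-0.4],[0,0,0]],[0,[0.075,0.415,-0.4],[0,0,0]],[0,[0.075,0.415,-0.4],[0,0,0]]])

```text
time: 11.2
tool_pos: [0.6145, 0.1079, 0.2429]
tool_rot: [-0.002, 0.139, 0.99, -0.0]
contact_force: [-0.8, -0.3, 0.4]
gripper_width: -0.001
grasp_force: 0.0
```

Run:
```python
from h import *
s=monitor.state(); print(s["time"],s["tool_pos"])
f=vision.grab_frame("wrist"); cv2.imwrite("pics/w3.png",f["color"][...,::-1])
P=cloud(f); p=P.reshape(-1,3); p=p[np.hypot(p[:,0]-.616,p[:,1]-.108)<.06]
q=p[(p[:,2]>.0365)&(p[:,2]<.045)]; print(len(q),(q.min(0)+q.max(0))/2,np.median(q,0),np.ptp(q,0))
```

```text
11.2 [0.61454615 0.10785072 0.24292312]
3951 [0.61453806 0.10625457 0.03887292] [0.61340175 0.10681214 0.03788329] [0.08190394 0.08331199 0.00474553]
```

View pics/w3.png

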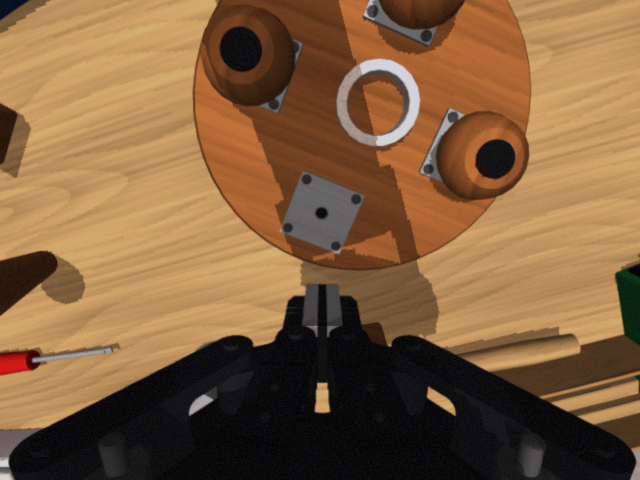

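The bare plate's hole is at (321,212), in line with the fingertips, and the plate centre is about (0.615, 0.107). Descending now.

Call:
arm_command(rows=[[0,[0,0,-0.06],[0,0,0]],[0,[0,0,-0.12],[0,0,0]],[0,[0,0,-0.18],[0,0,0]],[0,[0,0,-0.24],[0,0,0]],[0,[0,0,-0.3],[0,0,0]],[0,[0,0,-0.36],[0,0,0]],[0,[0,0,-0.42],[0,0,0]],[0,[0,0,-0.46],[0,0,0]],[0,[0,0,-0.5],[0,0,0]],[0,[0,0,-0.53],[0,0,0]],[0,[0,0,-0.53],[0,0,0]],[0,[0,0,-0.53],[0,0,0]]])

```text
time: 12.25
tool_pos: [0.6162, 0.108, 0.0861]
tool_rot: [0.0, 0.139, 0.99, 0.0]
contact_force: [0.6, 0.1, -0.7]
gripper_width: -0.003
grasp_force: 0.0
```

Run:
```python
from h import *
f=vision.grab_frame("wrist"); cv2.imwrite("pics/w4.png",f["color"][...,::-1])
s=monitor.state(); print(s["time"],s["tool_pos"])
P=cloud(f); p=P.reshape(-1,3); p=p[np.hypot(p[:,0]-.616,p[:,1]-.108)<.06]
q=p[(p[:,2]>.0365)&(p[:,2]<.045)]; print(len(q),(q.min(0)+q.max(0))/2,np.median(q,0),np.ptp(q,0))
```

```text
12.3 [0.61665734 0.10796694 0.08682205]
9699 [0.60898186 0.10647563 0.03889805] [0.60667228 0.10903773 0.03791816] [0.0727187  0.08403123 0.00479544]
```

View pics/w4.png

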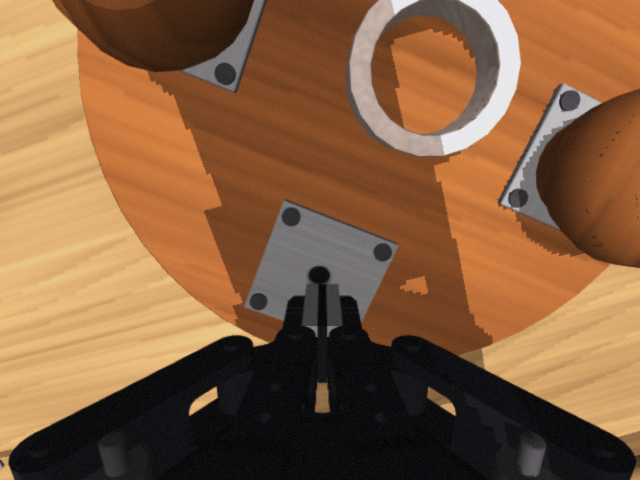

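The hole at (319,275) is just ahead of the fingertips. I'll lower 8 mm, then locate the hole exactly from this view.

Call:
arm_command(rows=[[0,[0,0,-0.027],[0,0,0]],[0,[0,0,-0.027],[0,0,0]],[0,[0,0,-0.027],[0,0,0]],[0,[0,0,-0.027],[0,0,0]],[0,[0,0,-0.027],[0,0,0]],[0,[0,0,-0.027],[0,0,0]]])

```text
time: 12.8
tool_pos: [0.6162, 0.1079, 0.0781]
tool_rot: [0.0, 0.139, 0.99, 0.0]
contact_force: [-0.3, 0.2, -0.2]
gripper_width: 0.0
grasp_force: 0.0
```

Run:
```python
from h import *
f=vision.grab_frame("wrist"); P=cloud(f)
g=cv2.cvtColor(f["color"],cv2.COLOR_RGB2HSV)
cv2.imwrite("pics/w5.png",cv2.resize(f["color"][180:340,220:420,::-1],None,fx=3,fy=3))
s=monitor.state(); print(s["time"],s["tool_pos"],s["contact_force"])
# four screw dark spots / hole: dark blobs at plate height
m=((g[...,2]<55)&(np.abs(P[...,2]-.038)<.006)).astype(np.uint8)
n,l,st,c=cv2.connectedComponentsWithStats(m)
for i in range(1,n):
    if st[i,4]>60: print(c[i].round(),st[i,4],np.median(P[l==i],0).round(4))
```

```text
12.85 [0.61614192 0.10795972 0.07806674] [-0.76249259  0.0898252  -0.73187653]
[220.  71.] 337 [0.5126 0.0941 0.0395]
[532. 200.] 105 [0.602  0.2111 0.0393]
[289. 220.] 248 [0.5809 0.1028 0.0394]
[385. 257.] 237 [0.6101 0.1404 0.0393]
[319. 278.] 210 [0.6142 0.107  0.0338]
[255. 308.] 211 [0.6186 0.0734 0.0394]
```

View pics/w5.png

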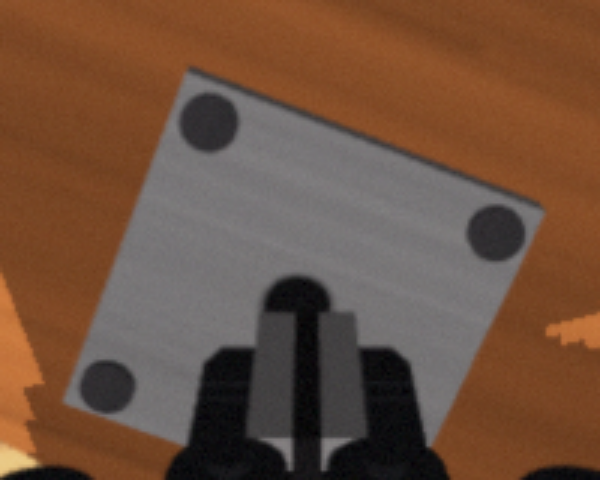

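The screw-diagonal midpoint puts the plate centre at (0.6144, 0.1069), within 2 mm of the tip. The crop shows the tip just over the hole at about (297,300). I'll nudge 1 mm and hold.

Call:
arm_command(rows=[[0,[-0.004,-0.003,0],[0,0,0]],[0,[-0.004,-0.003,0],[0,0,0]],[0,[-0.004,-0.003,0],[0,0,0]],[0,[-0.004,-0.003,0],[0,0,0]],[0,[-0.004,-0.003,0],[0,0,0]],[0,[-0.004,-0.003,0],[0,0,0]],[0,[-0.004,-0.003,0],[0,0,0]],[0,[-0.004,-0.003,0],[0,0,0]],[0,[-0.004,-0.003,0],[0,0,0]],[0,[-0.004,-0.003,0],[0,0,0]],[0,[-0.004,-0.003,0],[0,0,0]],[0,[-0.004,-0.003,0],[0,0,0]]])

```text
time: 13.85
tool_pos: [0.6148, 0.1071, 0.0778]
tool_rot: [0.0, 0.139, 0.99, 0.0]
contact_force: [-0.4, 0.6, -0.2]
gripper_width: 0.002
grasp_force: 0.0
```

Call:
arm_command(rows=[[0,[0,0,0],[0,0,0]],[0,[0,0,0],[0,0,0]],[0,[0,0,0],[0,0,0]],[0,[0,0,0],[0,0,0]],[0,[0,0,0],[0,0,0]],[0,[0,0,0],[0,0,0]],[0,[0,0,0],[0,0,0]],[0,[0,0,0],[0,0,0]],[0,[0,0,0],[0,0,0]],[0,[0,0,0],[0,0,0]],[0,[0,0,0],[0,0,0]],[0,[0,0,0],[0,0,0]]])

```text
time: 14.85
tool_pos: [0.6148, 0.107, 0.0778]
tool_rot: [-0.0, 0.139, 0.99, -0.0]
contact_force: [0.5, 0.6, -0.8]
gripper_width: -0.001
grasp_force: 0.0
```

Call:
arm_command(rows=[[0,[0,0,0],[0,0,0]],[0,[0,0,0],[0,0,0]],[0,[0,0,0],[0,0,0]],[0,[0,0,0],[0,0,0]],[0,[0,0,0],[0,0,0]],[0,[0,0,0],[0,0,0]],[0,[0,0,0],[0,0,0]],[0,[0,0,0],[0,0,0]],[0,[0,0,0],[0,0,0]],[0,[0,0,0],[0,0,0]],[0,[0,0,0],[0,0,0]],[0,[0,0,0],[0,0,0]]])

```text
time: 15.85
tool_pos: [0.6148, 0.1071, 0.0778]
tool_rot: [-0.0, 0.139, 0.99, -0.0]
contact_force: [0.6, -0.2, 0.3]
gripper_width: -0.002
grasp_force: 0.0
```

```bash
python3 -c "
from h import *
s=monitor.state(); print(s['time'],s['tool_pos']); print(manip.job_done())"
```

```text
15.85 [0.61478199 0.10706781 0.0777884 ]
the job is handed in; nothing more can be done
None
```

I pointed at the large bun's bolt tip for about 3 s, then at the centre of the bare plate for 3 s, each from about 2 cm above, and handed the job in at 15.85 s still pointing there; no contact showed in the force readings.

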